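# Gauge two pole end caps and sort them

## Robot

A 6-joint arm with a two-finger parallel gripper is mounted at the origin on the work surface; the furniture and walls round the work are solid. World frame = base frame: x ahead of the robot, y to its left, z up, the work surface at z = 0. Lengths are in m, angles in rad, forces in N, time in s.
With the tool pointing down it reaches from about 0.375 to 0.9 m from the base axis. Payload 3.1 kg.
Tool frame: the origin (TCP) lies on the centre line of the jaws, within the pads' length; the fingertips stand 19 mm ahead of it and the grasp point (between the pads) is the TCP; z points along the fingers, y is the line along which they close (so a half turn about z gives the same grasp; the last joint's range is limited). The gripper opens to 85 mm and grips with 20 to 120 N. Pads are 22 mm wide; open, the fingers measure 114 mm over their backs; the gripper's body (76 mm by 85 mm) begins 54 mm behind the grasp point. The pads swing forward as they close: fully open they stand 13 mm farther back than shut.
Start: joints at [1.052, 0.527, 1.433, -0, 1.181, -0.178], TCP at [0.208, 0.589, 0.25] pointing down, gripper open.
Joint ranges: [-3.08, 3.08], [-0.75, 2.2], [0.22, 2.44], [-1.43, 4.57], [0, 2.65], [-2.85, 2.85]. Speed limits (rad/s): [2.79, 2.79, 3.14, 3.14, 3.14, 3.14].

## Interface

Orientations are given as a unit quaternion [x, y, z, w].
In Python, from station import manip gives the robot as it stands.
- The arm moves only by the tool servo_tool, never from a script. Its argument "rows" is a list that holds one entry, the list of rows, each a list of 7 numbers: the turn, a rotation vector about the tool's x, y, z in degrees, then the shift along the tool's x, y, z in m, then the gripper command: -1 is shut, 1 is fully open, values between are in proportion. In form: [[[wx, wy, wz, tx, ty, tz, jaw], ...]]. A call has 1 to 8 rows; each row shifts and turns the commanded pose from where the row before left it, along the tool's axes as they then stand; what a row does not reach is not made up. A row lasts 1/12 s, in which the tool goes at most 41.7 mm and 7.16 degrees, less where a joint would pass 70% of its speed; a pose out of reach is approached as far as the arm can. A call is refused whole if a number of a shift passes 0.0417 or a number of a turn 7.16, either way. A call with a gripper value outside its range is refused whole. The fingers move at their own pace and stop on an object; "squeeze" is the grip in N (left out, the last holds). Time passes only in rows, so rows that do not move let the fingers close. It gives the time, the measured TCP pose, the force, the opening and the grip force at its end, in the units of the state.
- manip.sense(): the state, without advancing time (a new reading comes with each control period).
- manip.snapshot(name): name is "side" or "top"; returns the picture (384x512x3 uint8, blue, green, red); there is no depth.
- manip.camera_info(name): a dict with "K" (3x3 intrinsics, pixels), "camera_from_world" (4x4, takes a point from world to camera coordinates). Camera axes: x right, y down, z forward; pixel columns grow to the right and rows downward; lengths in m; the calibration is good to about 2 mm. A picture is of the moment at which its call begins. camera_info takes no time and is no camera call.
- manip.sign_off(): hands the job in; it is judged then, once.
The state is a dict: "t": time; "q": joint angles; "qd": joint speeds; "tau": joint torques, N m; "tcp_pos": TCP position; "tool_rot": TCP orientation; "force": force on the tool from outside, world axes, zero at the start; "ft_torque": the same for the moment, N m; "finger_gap": opening from 0.0 (shut) to 1.0 (fully open); "gripper_force": force on a finger pad.
Only numpy, scipy, OpenCV 4.12 (cv2) and the standard library are available. Lean on these libraries where they do the work, as an engineer would, in place of code of your own. Each camera call takes 0.05 s, during which the arm holds its last target. There are 200 camera calls.

## Task

Gauge the two aluminium end caps one at a time: slide a cap, mouth down, over the upright steel gauge pin as far as it will go, sort it, then do the same with the other. A good cap goes fully home onto the gauge's base and is then stood upright in the wooden tray; a reject, whose bore is too short, stops well short of the base and goes in the steel bowl. Leave the steel weight and the tape roll where they are.

Things in the scene. Friction and masses are not known exactly. Their poses are not given: they have to be found in the camera images.
- cap_1: cap_1, one of two pole end caps alike outside: plain aluminium cylinder 38 mm in diameter, 82 mm tall (43 mm over a lip, the lowest 9 mm), closed flat top, open round mouth below; about 150 g. Stands mouth down on the bench. Origin: centre of the mouth, z up along the axis. One of the two is good, one a reject; it cannot be seen while the mouth is down: the gauge shows it.
- cap_2: cap_2, one of two pole end caps alike outside: plain aluminium cylinder 38 mm in diameter, 82 mm tall (43 mm over a lip, the lowest 9 mm), closed flat top, open round mouth below; about 150 g. Stands mouth down on the bench. Origin: centre of the mouth, z up along the axis. One of the two is good, one a reject; it cannot be seen while the mouth is down: the gauge shows it.
- cap_1_centre (a point): middle of cap_1, on its axis 40 mm above its mouth. The caps' bore is 24 mm wide (30 mm at the mouth), 60 mm deep in the good cap, which goes down onto the gauge's base; only 32 mm deep in the reject, which stops with its mouth about 23 mm above the base.
- cap_2_centre (a point): middle of cap_2, on its axis 40 mm above its mouth. The caps' bore is 24 mm wide (30 mm at the mouth), 60 mm deep in the good cap, which goes down onto the gauge's base; only 32 mm deep in the reject, which stops with its mouth about 23 mm above the base.
- gauge: gauge fixed to the bench: dark steel base 90 x 90 x 18 mm with an upright bright steel pin at its centre; origin under the centre of the base. The pin is 20 mm in diameter and stands 55 mm above the base (its tip 73 mm above the bench), the last 12 mm tapering to 8 mm.
- gauge_seat (a point): centre of the pin's foot, on top of the gauge's base, 18 mm above the bench; z up along the pin
- tray: loose plywood tray for good caps, 130 (its x) x 110 (its y) x 25 mm high, walls and floor 5 mm thick, open on top; origin: centre of the underside
- bowl: loose round steel bowl for rejects, 143 mm across the rim, 48 mm high, floor 2 mm thick and flat over the middle 60 mm or so; origin: centre of the underside
- weight: bystander: square steel weight, 60 x 60 x 30 mm; origin: centre of the underside
- tape: bystander: dark grey tape roll lying flat, 84 mm in diameter, 18 mm high; origin: centre of the underside
Not all that is in view belongs to the job. Leave any black or orange look-alike of the cap_1 alone.

How it is judged:
By the outcome, as a careful person would: the job done as asked, in the order asked, and still so for the second after the job is handed in, with the robot touching nothing.
It also fails if it takes over 61 s, if anything falls off the work surface, if the arm or the gripper's body presses on something with over 40 N, if the wrist force passes 120 N, or if a joint passes its speed limit or range.

## Working session

There is one attempt and no reset: what is moved stays moved. The work goes in short steps, Python scripts to look and compute and a tool call to move; the robot and the scene stay as the last step left them, time stands still between calls to the robot, and variables do not carry over. Pictures are saved under pics/ and viewed, at most 11 in all, crops included, and the job is handed in when it is done.

Besides the shell and the picture viewer there is one more tool, called after ">>>" as name(argument=value, ...), one argument or row to a line, values as JSON. servo_tool: Moves the arm, as the interface text tells. Its arguments: {"type":"object","properties":{"rows":{"type":"array","items":{"type":"array","items":{"type":"array","items":{"type":"number"}}}},"squeeze":{"type":"number"}},"required":["rows"]}

```bash
mkdir -p pics
python3 - <<'E'
from station import manip
import cv2,numpy as np
s=manip.sense();print(s['t'],s['tcp_pos'],s['tool_rot'],s['finger_gap'])
for n in("side","top"):
    cv2.imwrite(f"pics/{n}0.png",manip.snapshot(n));c=manip.camera_info(n);print(n,np.round(c['K'],1).tolist(),np.round(c['camera_from_world'],4).tolist())
E
```

```text
0.0 [0.2079487  0.58867889 0.2493372 ] [ 1.69097577e-01  9.85598714e-01 -1.01551271e-03 -3.90313865e-04] 0.9978231477074684
side [[405.2, 0.0, 253.2], [0.0, 405.2, 195.9], [0.0, 0.0, 1.0]] [[-0.9551, 0.2964, -0.0014, 0.5416], [0.1478, 0.4722, -0.869, 0.007], [-0.2569, -0.8302, -0.4948, 1.4345], [0.0, 0.0, 0.0, 1.0]]
top [[374.5, 0.0, 254.3], [0.0, 374.5, 190.5], [0.0, 0.0, 1.0]] [[0.0009, -1.0, 0.0055, -0.0248], [-0.9983, -0.0013, -0.0578, 0.522], [0.0578, -0.0055, -0.9983, 0.9657], [0.0, 0.0, 0.0, 1.0]]
```

View pics/side0.png

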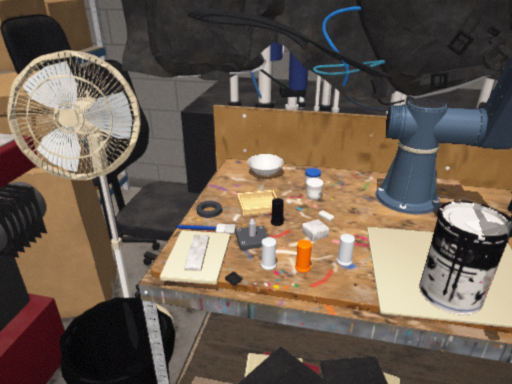

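View pics/top0.png

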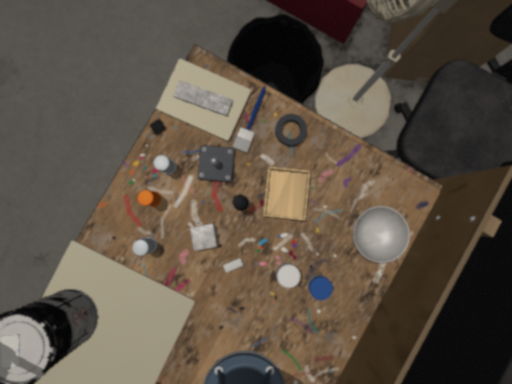

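The side view shows two silvery caps at (269,253) and (346,250), with an orange look-alike at (303,255) and a black one at (277,211). In the top view the cap tops are at about (162,163) and (140,247), and the gauge is at (216,163). The tray is at (287,193), the bowl at (381,235), the tape at (291,130) and the paint can at (40,330).

Things that could be mistaken for a cap in the top view: orange (147,199), black (241,203), white jar (288,276), white block (244,140). I choose the two plain silvery cylinders.

```bash
cat > h.py <<'E'
import numpy as np,cv2
from station import manip
def ray(n,u,v):
    c=manip.camera_info(n);T=np.array(c['camera_from_world']);R,t=T[:3,:3],T[:3,3]
    return -R.T@t, R.T@np.linalg.solve(np.array(c['K']),[u,v,1.])
def onz(n,u,v,z):
    o,d=ray(n,u,v);return o+d*(z-o[2])/d[2]
def proj(n,p):
    c=manip.camera_info(n);T=np.array(c['camera_from_world']);q=np.array(c['K'])@(T[:3,:3]@np.array(p)+T[:3,3]);return q[:2]/q[2]
E
python3 - <<'E'
from h import *
t=cv2.imread('pics/top0.png');s=cv2.imread('pics/side0.png')
a=cv2.resize(t[130:290,110:270],(600,600),interpolation=cv2.INTER_CUBIC)
cv2.imwrite('pics/crop0.png',a)
for n,u,v,z in [('top',162,163,.082),('top',140,247,.082),('top',217,163,.073),('top',287,193,.005),('top',381,235,.048),('top',40,330,.0)]:
    p=onz(n,u,v,z);print(u,v,p.round(3),np.hypot(*p[:2]).round(3),'side',proj('side',p).round(0))
# bright low-saturation blobs
h=cv2.cvtColor(t,cv2.COLOR_BGR2HSV)
for nm,m in [('white',(h[...,1]<40)&(h[...,2]>170)),('gray',(h[...,1]<60)&(h[...,2]<120))]:
    N,l,st,c=cv2.connectedComponentsWithStats(m.astype(np.uint8))
    for i in range(1,N):
        if 60<st[i,4]<4000 and 100<c[i][0]<430: print(nm,st[i],c[i].round(1))
E
```

```text
162 163 [0.585 0.202 0.082] 0.619 side [269. 240.]
140 247 [0.381 0.252 0.082] 0.457 side [347. 237.]
217 163 [0.587 0.068 0.073] 0.591 side [254. 217.]
287 193 [ 0.516 -0.111  0.005] 0.528 side [258. 204.]
381 235 [ 0.408 -0.343  0.048] 0.533 side [266. 161.]
40 330 [0.16  0.532 0.   ] 0.555 side [486. 316.]
white [238 129  14  11 104] [244.6 134. ]
white [155 156  13  13 134] [160.9 162.1]
white [191 225  21  22 231] [200.3 232.7]
white [371 224  22  23 398] [380.9 235. ]
white [134 241  13  13 134] [139.8 246.7]
white [225 260  16  11  90] [232.3 264.7]
white [278 266  21  21 359] [288.1 275.8]
gray [275 114  32  41 581] [290.5 131. ]
gray [151 120  13  14 110] [157.1 126.6]
gray [ 181  139   72   44 1285] [215.2 162.1]
gray [162 158  15  17 136] [170.2 167.6]
gray [233 195  15  15 159] [240.1 202. ]
gray [353 208  51  54 314] [368.  226.9]
gray [141 232  17  23 175] [150.7 243.4]
gray [306 274  28  27 119] [317.1 284.5]
gray [307 309  12  25  88] [311.  321.7]
gray [252 337  16  11  73] [259.2 341.9]
gray [203 350  83  34 522] [245.5 364.8]
```

View pics/crop0.png

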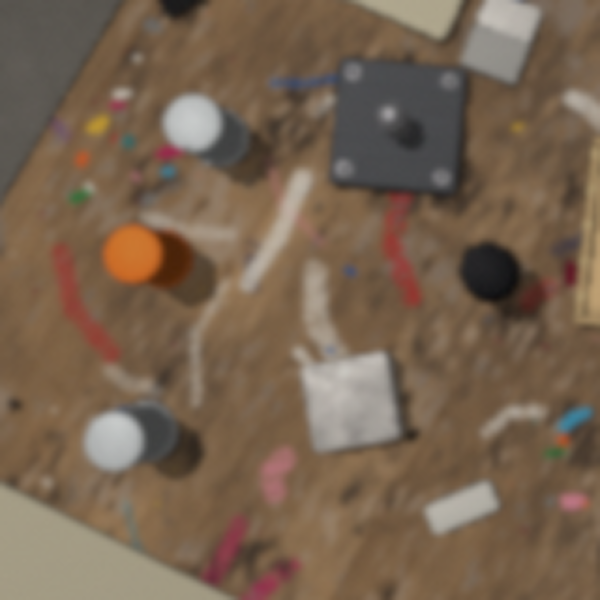

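The crop confirms two plain silvery cap tops, at full-image (161.5,162.8) and (140.7,247.3). The pin tip is at (214.3,160.7), and the orange and black look-alikes are clearly different. Next I measure everything and cross-check with the side view.

Run:
```python
from h import *
for nm,u,v,z in [('A',161.5,162.8,.082),('B',140.7,247.3,.082),('pin',214.3,160.7,.073),('base bolts',215.9,163.2,.019),('orange',145.6,197.6,.082),('black',240.5,202.3,.082),('jar',288,276,.05)]:
    p=onz('top',u,v,z);print(nm,p.round(4),'side',proj('side',p).round(1))
t=cv2.imread('pics/top0.png');h=cv2.cvtColor(t,cv2.COLOR_BGR2HSV)
m=((h[...,0]>12)&(h[...,0]<35)&(h[...,2]>150)&(h[...,1]>50)).astype(np.uint8);m[:,:255]=0;m[:150]=0;m[235:]=0;m[:,320:]=0
m=cv2.morphologyEx(m,cv2.MORPH_OPEN,np.ones((3,3)))
c=max(cv2.findContours(m,0,2)[0],key=cv2.contourArea);r=cv2.minAreaRect(c);print(r,onz('top',*r[0],.015),r[1][0]/374.5*.95,r[1][1]/374.5*.95)
# side check: topmost of the caps
s=cv2.imread('pics/side0.png');hs=cv2.cvtColor(s,cv2.COLOR_BGR2HSV)
m=((hs[...,1]<45)&(hs[...,2]>150)).astype(np.uint8)
N,l,st,c=cv2.connectedComponentsWithStats(m)
for i in range(1,N):
    if st[i,4]>40 and 240<c[i][0]<360 and 190<c[i][1]<275: print(st[i],c[i].round(1))
m=((hs[...,1]<60)&(hs[...,2]>150)).astype(np.uint8)[190:245,235:275]
print(s[205:245,252].tolist()[::4])
for b in [(.381,.252),(.585,.202)]:
  print('axis ends',[proj('side',(*b,z)).round(1) for z in(0,.082)])
```

```text
A [0.5858 0.2034 0.082 ] side [269.2 240.5]
B [0.3804 0.2504 0.082 ] side [347.2 236.9]
pin [0.5924 0.0752 0.073 ] side [252.5 218.7]
base bolts [0.5933 0.0765 0.019 ] side [252.4 234.2]
orange [0.5005 0.2408 0.082 ] side [304.5 242.8]
black [0.4893 0.0098 0.082 ] side [278. 200.]
jar [ 0.3065 -0.1082  0.05  ] side [315.  183.8]
((285.7471923828125, 194.5264892578125), (40.80219268798828, 45.844757080078125), 6.115502834320068) [ 0.51158827 -0.10652519  0.015     ] 0.1035035595556445 0.1162951114180887
[319 211  15  10  85] [325.9 215.2]
[249 219   7  17  81] [251.8 226.6]
[303 220  26  21 375] [315.4 229.4]
[337 234  18  33 432] [345.5 249.7]
[261 237  36  33 469] [269.8 253. ]
[[158, 227, 248], [128, 195, 231], [117, 176, 217], [80, 107, 142], [215, 211, 217], [167, 166, 169], [165, 162, 169], [164, 160, 165], [99, 94, 97], [95, 90, 91]]
axis ends [array([344. , 261.4]), array([347.3, 237.3])]
axis ends [array([268.7, 264.4]), array([269.3, 240.2])]
```

>>> servo_tool(
  rows=[
    [[0, 0, -6.5, -0.03, 0.01, -0.02, 1], [0, 0, -6.5, -0.035, 0.005, -0.01, 1], [0, 0, -6.5, -0.04, 0, 0, 1], [0, 0, 0, -0.04, 0, 0, 1], [0, 0, 0, -0.04, -0.01, 0, 1], [0, 0, 0, -0.04, -0.03, 0, 1], [0, 0, 0, -0.03, -0.04, 0, 1], [0, 0, 0, -0.03, -0.04, 0, 1]],
  ],
)

```text
t: 0.77
tcp_pos: [0.4796, 0.4783, 0.2791]
tool_rot: [-0.0, 1.0, -0.0, -0.001]
force: [0.5, -0.5, -0.6]
finger_gap: 0.995
gripper_force: 0.0
```

>>> servo_tool(
  rows=[
    [[0, 0, 0, -0.015, -0.039, 0, 1], [0, 0, 0, -0.015, -0.04, 0, 1], [0, 0, 0, -0.015, -0.04, 0, 1], [0, 0, 0, -0.015, -0.04, 0, 1], [0, 0, 0, -0.015, -0.04, 0, 1], [0, 0, 0, -0.015, -0.04, 0.02, 1], [0, 0, 0, -0.015, -0.035, 0.02, 1], [0, 0, 0, 0, 0, 0.02, 1]],
  ],
)

```text
t: 1.43
tcp_pos: [0.583, 0.2091, 0.223]
tool_rot: [0.003, 1.0, -0.001, 0.002]
force: [-0.8, 1.2, -0.3]
finger_gap: 0.993
gripper_force: 0.0
```

>>> servo_tool(
  rows=[
    [[0, 0, 0, 0, 0, 0, 1], [0, 0, 0, 0, 0, 0, 1]],
  ],
)

```text
t: 1.6
tcp_pos: [0.5787, 0.215, 0.2219]
tool_rot: [0.0, 1.0, -0.0, -0.002]
force: [-0.2, 0.5, 0.5]
finger_gap: 1.002
gripper_force: 0.0
```

>>> servo_tool(
  rows=[
    [[0, 0, 0, -0.007, -0.0115, 0, 1], [0, 0, 0, 0, 0, 0.025, 1], [0, 0, 0, 0, 0, 0.025, 1], [0, 0, 0, 0, 0, 0, 1], [0, 0, 0, 0, 0, 0, 1]],
  ],
)

```text
t: 2.02
tcp_pos: [0.5864, 0.2046, 0.1735]
tool_rot: [-0.001, 1.0, -0.0, -0.0]
force: [0.9, 0.1, -0.2]
finger_gap: 1.002
gripper_force: 0.0
```

Run:
```python
from h import *
s=manip.sense();print(s['tcp_pos'],s['q'])
im=manip.snapshot('side');cv2.imwrite('pics/s1.png',cv2.resize(im[120:290,170:380],(741,600)))
```

```text
[0.5864323  0.20461201 0.17348561] [ 1.56086860e-01  6.14108923e-01  1.51242854e+00 -1.63431436e-04
  1.01602573e+00 -1.41683000e+00]
```

View pics/s1.png

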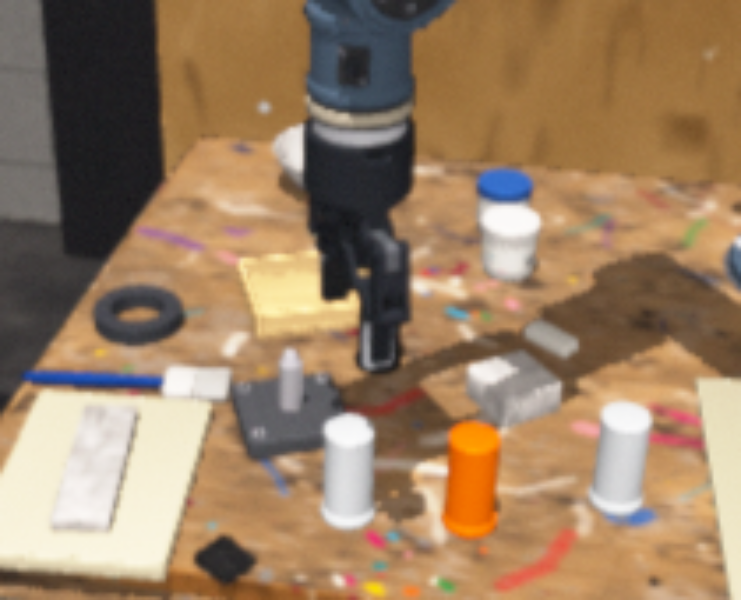

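The picture shows the gripper about straight above the left cap (cap A, around (348,470) in the crop), with the fingers clear of the orange cap. I go down and grip.

>>> servo_tool(
  rows=[
    [[0, 0, 0, 0, -0.001, 0.03, 1], [0, 0, 0, 0, 0, 0.03, 1], [0, 0, 0, 0, 0, 0.03, 1], [0, 0, 0, 0, 0, 0.0285, 1], [0, 0, 0, 0, 0, 0, 1], [0, 0, 0, 0, 0, 0, -1], [0, 0, 0, 0, 0, 0, -1], [0, 0, 0, 0, 0, 0, -1]],
  ],
  squeeze=50,
)

```text
t: 2.73
tcp_pos: [0.5888, 0.2035, 0.0577]
tool_rot: [-0.0, 1.0, 0.0, 0.003]
force: [0.4, -0.1, 0.6]
finger_gap: 0.605
gripper_force: 0.0
```

>>> servo_tool(
  rows=[
    [[0, 0, 0, 0, 0, 0, -1], [0, 0, 0, 0, 0, 0, -1], [0, 0, 0, 0, 0, 0, -1], [0, 0, 0, 0, 0, 0, -1]],
  ],
)

```text
t: 3.07
tcp_pos: [0.5885, 0.2035, 0.0576]
tool_rot: [-0.0, 1.0, 0.001, 0.003]
force: [0.1, 0.8, 7.3]
finger_gap: 0.432
gripper_force: 50.5
```

>>> servo_tool(
  rows=[
    [[0, 0, 0, 0, 0, -0.025, -1], [0, 0, 0, 0, 0, -0.035, -1], [0, 0, 0, 0, 0, -0.035, -1], [0, 0, 0, -0.007, -0.02, -0.01, -1], [0, 0, 0, 0, -0.035, 0, -1], [0, 0, 0, 0, -0.037, 0, -1], [0, 0, 0, 0, -0.035, 0, -1], [0, 0, 0, 0, 0, 0, -1]],
  ],
)

```text
t: 3.73
tcp_pos: [0.5944, 0.0701, 0.161]
tool_rot: [0.002, 1.0, -0.001, 0.001]
force: [-0.2, 0.4, -1.3]
finger_gap: 0.432
gripper_force: 50.6
```

>>> servo_tool(
  rows=[
    [[0, 0, 0, 0, 0, 0, -1], [0, 0, 0, 0, 0, 0, -1], [0, 0, 0, 0, 0, 0, -1]],
  ],
)

```text
t: 3.98
tcp_pos: [0.5936, 0.077, 0.1601]
tool_rot: [-0.001, 1.0, 0.0, 0.0]
force: [-0.1, -0.3, -1.9]
finger_gap: 0.435
gripper_force: 50.6
```

Run:
```python
from h import *
s=manip.sense();print(s['tcp_pos'],s['tool_rot'],s['force'])
im=manip.snapshot('side');cv2.imwrite('pics/s2raw.png',im);cv2.imwrite('pics/s2.png',cv2.resize(im[150:260,200:310],(600,600),interpolation=cv2.INTER_CUBIC))
```

```text
[0.5936226  0.07703058 0.16009737] [-7.57504452e-04  9.99999682e-01  1.84421583e-04  1.67631241e-04] [-0.13292414 -0.27161244 -1.86348471]
```

View pics/s2.png

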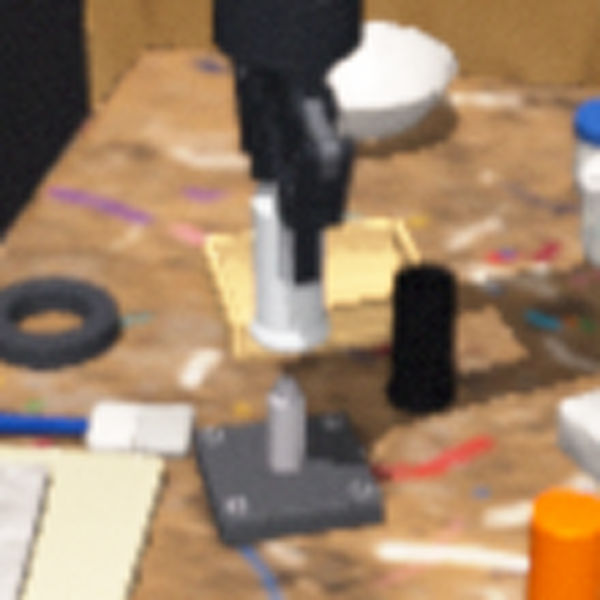

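The lip is centred at crop column 289.5 and the pin at 287, so the cap sits about 1 mm toward -x. I correct that and lower slowly.

>>> servo_tool(
  rows=[
    [[0, 0, 0, -0.001, -0.001, 0.015, -1], [0, 0, 0, 0, 0, 0.01, -1], [0, 0, 0, 0, 0, 0.006, -1], [0, 0, 0, 0, 0, 0.006, -1], [0, 0, 0, 0, 0, 0.006, -1], [0, 0, 0, 0, 0, 0.006, -1], [0, 0, 0, 0, 0, 0.004, -1], [0, 0, 0, 0, 0, 0, -1]],
  ],
)

```text
t: 4.7
tcp_pos: [0.5945, 0.0751, 0.1058]
tool_rot: [-0.0, 1.0, 0.0, -0.0]
force: [0.2, 0.5, -1.7]
finger_gap: 0.433
gripper_force: 50.7
```

>>> servo_tool(
  rows=[
    [[0, 0, 0, 0, 0, 0.003, -1], [0, 0, 0, 0, 0, 0.003, -1], [0, 0, 0, 0, 0, 0.003, -1], [0, 0, 0, 0, 0, 0.002, -1], [0, 0, 0, 0, 0, 0, -1]],
  ],
)

```text
t: 5.12
tcp_pos: [0.5947, 0.075, 0.0954]
tool_rot: [-0.0, 1.0, 0.0, -0.0]
force: [0.6, -0.1, -0.6]
finger_gap: 0.434
gripper_force: 50.7
```

>>> servo_tool(
  rows=[
    [[0, 0, 0, 0, 0, 0.003, -1], [0, 0, 0, 0, 0, 0.003, -1], [0, 0, 0, 0, 0, 0, -1]],
  ],
)

```text
t: 5.37
tcp_pos: [0.5946, 0.075, 0.0892]
tool_rot: [-0.0, 1.0, 0.0, -0.0]
force: [-0.7, 0.7, -1.5]
finger_gap: 0.435
gripper_force: 50.7
```

Below the reject stop with no force, so this looks like the good cap. I continue to the base.

>>> servo_tool(
  rows=[
    [[0, 0, 0, 0, 0, 0.004, -1], [0, 0, 0, 0, 0, 0.004, -1], [0, 0, 0, 0, 0, 0.002, -1], [0, 0, 0, 0, 0, 0, -1]],
  ],
)

```text
t: 5.7
tcp_pos: [0.5946, 0.0751, 0.0791]
tool_rot: [-0.0, 1.0, 0.0, -0.0]
force: [0.2, 0.4, -1.4]
finger_gap: 0.436
gripper_force: 50.7
```

>>> servo_tool(
  rows=[
    [[0, 0, 0, 0, 0, 0.002, -1], [0, 0, 0, 0, 0, 0.001, -1], [0, 0, 0, 0, 0, 0, -1]],
  ],
)

```text
t: 5.95
tcp_pos: [0.5946, 0.075, 0.0766]
tool_rot: [-0.0, 1.0, 0.0, -0.0]
force: [-0.2, 0.1, -1.7]
finger_gap: 0.431
gripper_force: 50.7
```

>>> servo_tool(
  rows=[
    [[0, 0, 0, 0, 0, 0.0015, -1], [0, 0, 0, 0, 0, 0.001, -1], [0, 0, 0, 0, 0, 0, -1]],
  ],
)

```text
t: 6.2
tcp_pos: [0.5948, 0.075, 0.0756]
tool_rot: [-0.0, 1.0, -0.0, 0.0]
force: [-1.7, 0.1, 7.0]
finger_gap: 0.439
gripper_force: 51.4
```

Contact force of 7 N at a mouth height of 18 mm: the cap is fully home, so it is good. It goes to the tray.

>>> servo_tool(
  rows=[
    [[0, 0, 0, 0, 0, -0.015, -1], [0, 0, 0, 0, 0, -0.025, -1], [0, 0, 0, 0, 0, -0.03, -1], [0, 0, 0, 0, 0, -0.035, -1], [0, 0, 0, 0, -0.01, -0.015, -1], [0, 0, 0, 0.015, -0.03, 0, -1], [0, 0, 0, 0.016, -0.035, 0, -1], [0, 0, 0, 0.016, -0.035, 0, -1]],
  ],
)

```text
t: 6.87
tcp_pos: [0.5472, -0.0355, 0.195]
tool_rot: [-0.002, 1.0, -0.0, 0.001]
force: [-0.5, -1.0, -1.8]
finger_gap: 0.436
gripper_force: 51.5
```

>>> servo_tool(
  rows=[
    [[0, 0, 0, 0.016, -0.035, 0, -1], [0, 0, 0, 0.016, -0.035, 0, -1], [0, 0, 0, 0, 0, 0, -1], [0, 0, 0, 0, 0, 0, -1], [0, 0, 0, 0, 0, 0, -1]],
  ],
)

```text
t: 7.28
tcp_pos: [0.5158, -0.105, 0.1944]
tool_rot: [0.0, 1.0, 0.0, 0.0]
force: [0.1, 0.5, -0.6]
finger_gap: 0.432
gripper_force: 51.6
```

Run:
```python
from h import *
s=manip.sense();print(s['tcp_pos'],s['tool_rot'],s['force'])
im=manip.snapshot('top');cv2.imwrite('pics/t3.png',cv2.resize(im[120:270,215:415],(800,600),interpolation=cv2.INTER_CUBIC))
```

```text
[ 0.51582203 -0.10501698  0.19437064] [3.26931021e-04 9.99999914e-01 2.31933309e-04 1.08414231e-04] [ 0.05343624  0.50621046 -0.62354235]
```

View pics/t3.png

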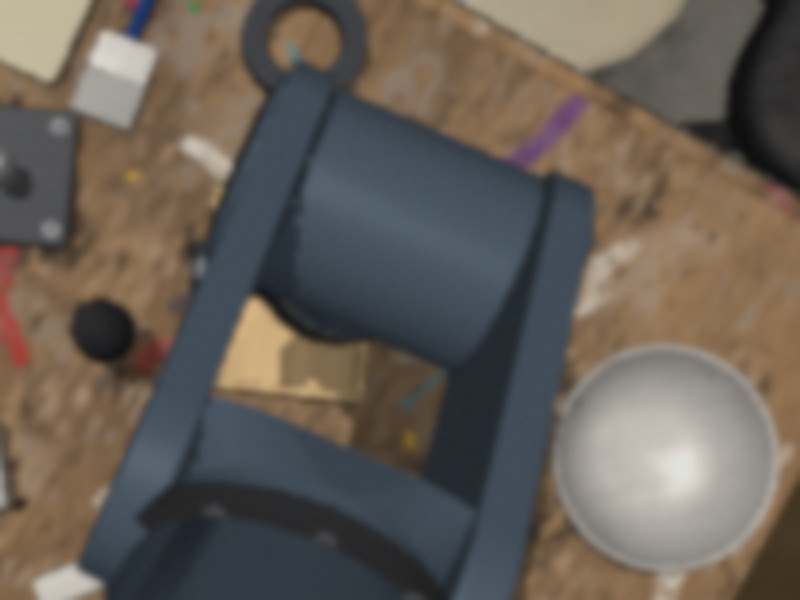

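The arm hides most of the tray from above. The bowl rim is centred at full-image (381.5,234.5), unchanged. I lower the cap into the tray.

>>> servo_tool(
  rows=[
    [[0, 0, 0, 0, -0.002, 0.035, -1], [0, 0, 0, 0, 0, 0.035, -1], [0, 0, 0, 0, 0, 0.03, -1], [0, 0, 0, 0, 0, 0.015, -1], [0, 0, 0, 0, 0, 0.008, -1], [0, 0, 0, 0, 0, 0.004, -1], [0, 0, 0, 0, 0, 0.003, -1], [0, 0, 0, 0, 0, 0, -1]],
  ],
)

```text
t: 8.0
tcp_pos: [0.5166, -0.1067, 0.0646]
tool_rot: [-0.001, 1.0, -0.0, 0.001]
force: [0.3, -0.3, -0.3]
finger_gap: 0.434
gripper_force: 51.6
```

>>> servo_tool(
  rows=[
    [[0, 0, 0, 0, 0, 0.001, -1], [0, 0, 0, 0, 0, 0.001, -1], [0, 0, 0, 0, 0, 0, -1]],
  ],
)

```text
t: 8.25
tcp_pos: [0.5163, -0.1072, 0.063]
tool_rot: [-0.0, 1.0, -0.0, 0.001]
force: [0.1, -0.6, -1.2]
finger_gap: 0.437
gripper_force: 51.6
```

Run:
```python
from h import *
im=manip.snapshot('side');cv2.imwrite('pics/s4.png',cv2.resize(im[140:250,205:315],(600,600),interpolation=cv2.INTER_CUBIC))
```

```text
(no output)
```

View pics/s4.png

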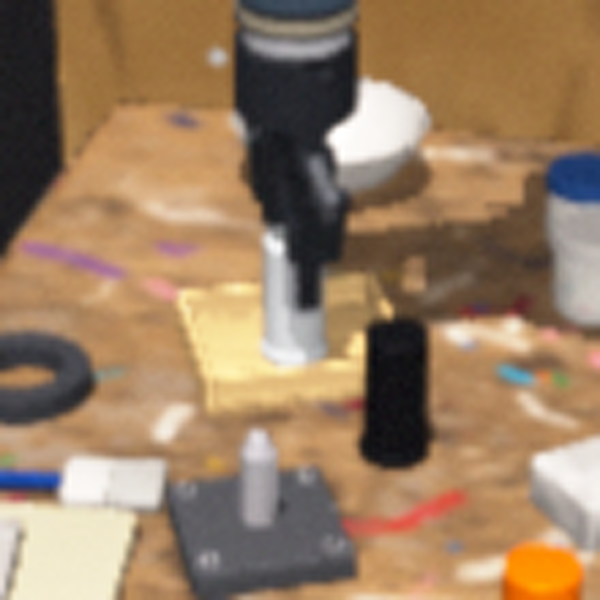

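The cap stands inside the tray at crop (295,355). I release it, back off and go to the second cap.

>>> servo_tool(
  rows=[
    [[0, 0, 0, 0, 0, 0.0007, -1], [0, 0, 0, 0, 0, 0, 1], [0, 0, 0, 0, 0, 0, 1], [0, 0, 0, 0, 0, 0, 1], [0, 0, 0, 0, 0, 0, 1], [0, 0, 0, 0, 0, -0.02, 1], [0, 0, 0, 0, 0, -0.035, 1], [0, 0, 0, 0, 0, -0.04, 1]],
  ],
)

```text
t: 8.97
tcp_pos: [0.5142, -0.1065, 0.1557]
tool_rot: [-0.0, 1.0, 0.001, -0.003]
force: [0.7, -0.3, 0.2]
finger_gap: 1.003
gripper_force: 0.0
```

>>> servo_tool(
  rows=[
    [[0, 0, 0, 0, 0, -0.04, 1], [0, 0, 0, 0.012, 0.036, 0, 1], [0, 0, 0, 0.014, 0.036, 0, 1], [0, 0, 0, 0.014, 0.036, 0, 1], [0, 0, 0, 0.014, 0.036, 0, 1], [0, 0, 0, 0.014, 0.036, 0, 1], [0, 0, 0, 0.014, 0.036, 0, 1], [0, 0, 0, 0.014, 0.036, 0, 1]],
  ],
)

```text
t: 9.63
tcp_pos: [0.4186, 0.1463, 0.1966]
tool_rot: [0.0, 1.0, 0.0, 0.0]
force: [0.7, -0.3, -0.2]
finger_gap: 0.999
gripper_force: 0.0
```

>>> servo_tool(
  rows=[
    [[0, 0, 0, 0.014, 0.036, 0, 1], [0, 0, 0, 0.014, 0.036, 0, 1], [0, 0, 0, 0.012, 0.03, 0, 1], [0, 0, 0, 0, 0, 0, 1], [0, 0, 0, 0, 0, 0, 1], [0, 0, 0, 0, 0, 0, 1]],
  ],
)

```text
t: 10.13
tcp_pos: [0.3797, 0.2467, 0.1965]
tool_rot: [-0.001, 1.0, -0.0, 0.0]
force: [0.8, -0.2, -0.2]
finger_gap: 1.003
gripper_force: 0.0
```

Run:
```python
from h import *
s=manip.sense();print(s['tcp_pos'],s['tool_rot'],s['q'])
im=manip.snapshot('side');cv2.imwrite('pics/s5.png',cv2.resize(im[120:280,200:400],(750,600),interpolation=cv2.INTER_CUBIC))
```

```text
[0.37967808 0.24671818 0.19652674] [-6.95939010e-04  9.99999738e-01 -1.83819583e-04  7.78013204e-05] [ 3.28825675e-01  3.85329735e-01  1.90910717e+00 -5.31333038e-04
  8.47126996e-01 -1.24301072e+00]
```

View pics/s5.png

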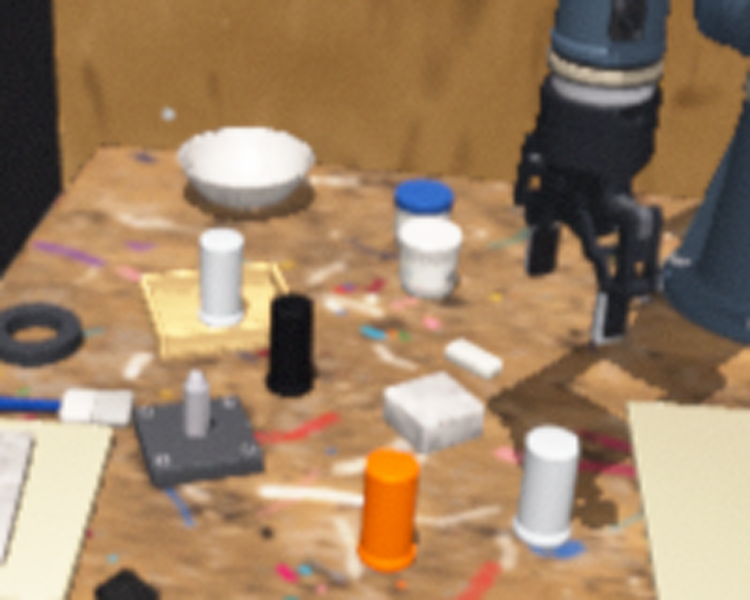

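Cap A stands upright in the tray at (222,280), and cap B still stands at (548,485). I go down on B and grip.

>>> servo_tool(
  rows=[
    [[0, 0, 0, -0.001, 0.004, 0.035, 1], [0, 0, 0, 0, 0, 0.035, 1], [0, 0, 0, 0, 0, 0.035, 1], [0, 0, 0, 0, 0, 0.024, 1], [0, 0, 0, 0, 0, 0.01, 1], [0, 0, 0, 0, 0, 0, 1], [0, 0, 0, 0, 0, 0, -1], [0, 0, 0, 0, 0, 0, -1]],
  ],
)

```text
t: 10.85
tcp_pos: [0.3817, 0.2503, 0.0582]
tool_rot: [0.001, 1.0, 0.0, 0.001]
force: [-0.7, -0.6, 0.1]
finger_gap: 0.745
gripper_force: 0.0
```

>>> servo_tool(
  rows=[
    [[0, 0, 0, 0, 0, 0, -1], [0, 0, 0, 0, 0, 0, -1], [0, 0, 0, 0, 0, 0, -1], [0, 0, 0, 0, 0, 0, -1], [0, 0, 0, 0, 0, 0, -1]],
  ],
)

```text
t: 11.27
tcp_pos: [0.3815, 0.251, 0.0588]
tool_rot: [-0.0, 1.0, 0.0, 0.001]
force: [-0.1, -1.1, 6.6]
finger_gap: 0.431
gripper_force: 49.6
```

>>> servo_tool(
  rows=[
    [[0, 0, 0, 0, 0, -0.025, -1], [0, 0, 0, 0, 0, -0.035, -1], [0, 0, 0, 0, 0, -0.035, -1], [0, 0, 0, 0, -0.015, -0.025, -1], [0, 0, 0, -0.025, -0.02, 0, -1], [0, 0, 0, -0.03, -0.025, 0, -1], [0, 0, 0, -0.03, -0.025, 0, -1], [0, 0, 0, -0.03, -0.025, 0, -1]],
  ],
)

```text
t: 11.93
tcp_pos: [0.4964, 0.14, 0.1785]
tool_rot: [-0.001, 1.0, 0.0, 0.001]
force: [0.2, 1.4, -0.6]
finger_gap: 0.432
gripper_force: 50.4
```

>>> servo_tool(
  rows=[
    [[0, 0, 0, -0.03, -0.025, 0, -1], [0, 0, 0, -0.03, -0.02, 0, -1], [0, 0, 0, -0.025, -0.02, 0, -1], [0, 0, 0, -0.012, -0.001, 0, -1], [0, 0, 0, 0, 0, 0.015, -1], [0, 0, 0, 0, 0, 0, -1], [0, 0, 0, 0, 0, 0, -1], [0, 0, 0, 0, 0, 0, -1]],
  ],
)

```text
t: 12.6
tcp_pos: [0.5917, 0.0755, 0.1627]
tool_rot: [-0.001, 1.0, 0.0, -0.001]
force: [-0.7, -0.1, -0.0]
finger_gap: 0.432
gripper_force: 50.5
```

Run:
```python
from h import *
s=manip.sense();print(s['tcp_pos'],s['tool_rot'],s['force'])
im=manip.snapshot('side');cv2.imwrite('pics/s6.png',cv2.resize(im[150:260,200:310],(600,600),interpolation=cv2.INTER_CUBIC))
```

```text
[0.59173731 0.07546416 0.16269934] [-6.03992815e-04  9.99999620e-01  5.57095787e-05 -6.25855570e-04] [-0.67898816 -0.1359738  -0.03106472]
```

View pics/s6.png

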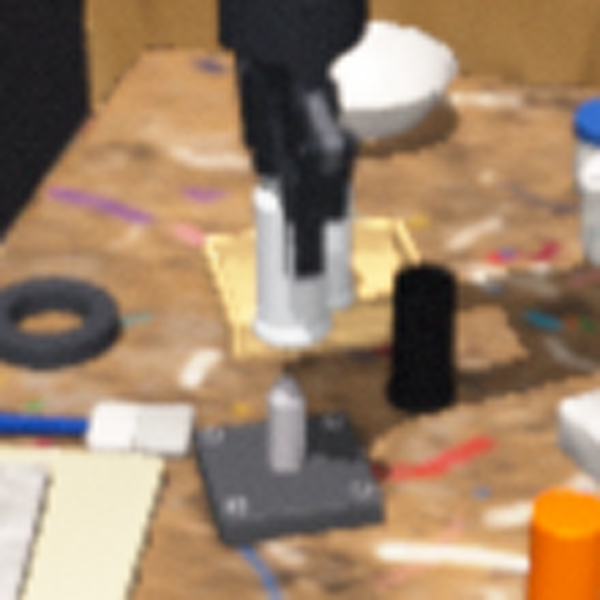

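The lip is centred at 292.5 and the pin at 287, so about 2 mm toward +x is needed. I correct that and lower slowly.

>>> servo_tool(
  rows=[
    [[0, 0, 0, -0.002, 0, 0.015, -1], [0, 0, 0, 0, 0, 0.01, -1], [0, 0, 0, 0, 0, 0.006, -1], [0, 0, 0, 0, 0, 0.006, -1], [0, 0, 0, 0, 0, 0.006, -1], [0, 0, 0, 0, 0, 0.006, -1], [0, 0, 0, 0, 0, 0.005, -1], [0, 0, 0, 0, 0, 0, -1]],
  ],
)

```text
t: 13.32
tcp_pos: [0.5941, 0.0751, 0.1074]
tool_rot: [-0.0, 1.0, 0.0, -0.001]
force: [-0.5, 0.0, -1.3]
finger_gap: 0.433
gripper_force: 50.5
```

>>> servo_tool(
  rows=[
    [[0, 0, 0, 0, 0, 0.003, -1], [0, 0, 0, 0, 0, 0.002, -1], [0, 0, 0, 0, 0, 0, -1]],
  ],
)

```text
t: 13.57
tcp_pos: [0.5946, 0.075, 0.1033]
tool_rot: [-0.0, 1.0, -0.0, -0.0]
force: [0.8, 0.7, -1.1]
finger_gap: 0.433
gripper_force: 50.5
```

>>> servo_tool(
  rows=[
    [[0, 0, 0, 0, 0, 0.0015, -1], [0, 0, 0, 0, 0, 0.0015, -1], [0, 0, 0, 0, 0, 0.001, -1], [0, 0, 0, 0, 0, 0, -1]],
  ],
)

```text
t: 13.9
tcp_pos: [0.5948, 0.075, 0.0999]
tool_rot: [-0.0, 1.0, -0.0, 0.0]
force: [-0.4, 0.4, -0.3]
finger_gap: 0.433
gripper_force: 50.9
```

>>> servo_tool(
  rows=[
    [[0, 0, 0, 0, 0, 0.001, -1], [0, 0, 0, 0, 0, 0.0005, -1], [0, 0, 0, 0, 0, 0, -1]],
  ],
)

```text
t: 14.15
tcp_pos: [0.5949, 0.075, 0.0996]
tool_rot: [-0.0, 1.0, -0.0, 0.0]
force: [-2.3, -0.7, 9.1]
finger_gap: 0.432
gripper_force: 51.3
```

The cap stopped with 9 N and its mouth 23 mm above the base, so it is the reject. It goes to the bowl.

>>> servo_tool(
  rows=[
    [[0, 0, 0, 0, 0, -0.015, -1], [0, 0, 0, 0, 0, -0.025, -1], [0, 0, 0, 0, 0, -0.035, -1], [0, 0, 0, 0, 0, -0.035, -1], [0, 0, 0, 0.005, -0.015, -0.015, -1], [0, 0, 0, 0.015, -0.03, 0, -1], [0, 0, 0, 0.015, -0.035, 0, -1], [0, 0, 0, 0.015, -0.035, 0, -1]],
  ],
)

```text
t: 14.82
tcp_pos: [0.5443, -0.0405, 0.2237]
tool_rot: [-0.001, 1.0, -0.0, 0.001]
force: [-0.3, -1.6, -1.2]
finger_gap: 0.43
gripper_force: 50.5
```

>>> servo_tool(
  rows=[
    [[0, 0, 0, 0.015, -0.035, 0, -1], [0, 0, 0, 0.015, -0.035, 0, -1], [0, 0, 0, 0.015, -0.035, 0, -1], [0, 0, 0, 0.015, -0.035, 0, -1], [0, 0, 0, 0.015, -0.035, 0, -1], [0, 0, 0, 0.015, -0.035, 0, -1], [0, 0, 0, 0.015, -0.035, 0, -1], [0, 0, 0, 0.015, -0.03, 0, -1]],
  ],
)

```text
t: 15.48
tcp_pos: [0.424, -0.3175, 0.2232]
tool_rot: [0.0, 1.0, -0.001, 0.0]
force: [1.4, 0.1, -1.3]
finger_gap: 0.435
gripper_force: 50.5
```

>>> servo_tool(
  rows=[
    [[0, 0, 0, 0.01, -0.015, 0, -1], [0, 0, 0, 0, 0, 0, -1], [0, 0, 0, 0, 0, 0, -1], [0, 0, 0, 0, 0, 0, -1]],
  ],
)

```text
t: 15.82
tcp_pos: [0.4149, -0.3292, 0.2229]
tool_rot: [-0.0, 1.0, 0.001, -0.0]
force: [0.8, 0.1, -0.3]
finger_gap: 0.434
gripper_force: 50.6
```

>>> servo_tool(
  rows=[
    [[0, 0, 0, 0.004, -0.015, 0.02, -1], [0, 0, 0, 0, 0, 0.035, -1], [0, 0, 0, 0, 0, 0.035, -1], [0, 0, 0, 0, 0, 0.03, -1], [0, 0, 0, 0, 0, 0.02, -1], [0, 0, 0, 0, 0, 0.01, -1], [0, 0, 0, 0, 0, 0.005, -1], [0, 0, 0, 0, 0, 0, -1]],
  ],
)

```text
t: 16.48
tcp_pos: [0.4115, -0.3442, 0.0676]
tool_rot: [-0.001, 1.0, 0.0, -0.0]
force: [-0.7, -0.3, -0.5]
finger_gap: 0.431
gripper_force: 50.6
```

Run:
```python
from h import *
s=manip.sense();print(s['tcp_pos'],s['force'])
im=manip.snapshot('side');cv2.imwrite('pics/s7.png',cv2.resize(im[100:220,205:325],(600,600),interpolation=cv2.INTER_CUBIC))
```

```text
[ 0.41145345 -0.34415709  0.06761041] [-0.72549587 -0.26172153 -0.50030793]
```

View pics/s7.png

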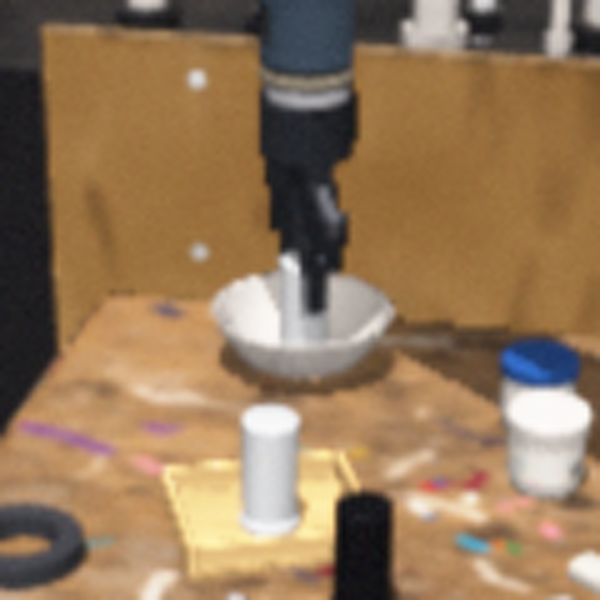

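The cap is inside the bowl at (305,310), centred, and cap A is still upright in the tray. I lower the last few mm.

>>> servo_tool(
  rows=[
    [[0, 0, 0, 0, 0, 0.003, -1], [0, 0, 0, 0, 0, 0.002, -1], [0, 0, 0, 0, 0, 0.001, -1], [0, 0, 0, 0, 0, 0, -1]],
  ],
)

```text
t: 16.87
tcp_pos: [0.4111, -0.3453, 0.0626]
tool_rot: [-0.0, 1.0, -0.0, 0.0]
force: [0.2, -0.6, -1.6]
finger_gap: 0.432
gripper_force: 50.6
```

>>> servo_tool(
  rows=[
    [[0, 0, 0, 0, 0, 0.0005, -1], [0, 0, 0, 0, 0, 0, 0.3], [0, 0, 0, 0, 0, 0, 0.3], [0, 0, 0, 0, 0, 0, 0.3], [0, 0, 0, 0, 0, 0, 0.3], [0, 0, 0, 0, 0, -0.01, 0.3], [0, 0, 0, 0, 0, -0.025, 0.3], [0, 0, 0, 0, 0, -0.035, 0.3]],
  ],
)

```text
t: 17.53
tcp_pos: [0.4097, -0.3436, 0.1306]
tool_rot: [-0.0, 1.0, 0.002, -0.002]
force: [0.1, 0.5, -0.2]
finger_gap: 0.652
gripper_force: 0.0
```

>>> servo_tool(
  rows=[
    [[0, 0, 0, 0, 0, -0.035, 0.3], [0, 0, 0, 0, 0, -0.035, 0.3], [0, 0, 0, -0.01, 0.03, 0, 1], [0, 0, 0, -0.01, 0.035, 0, 1], [0, 0, 0, -0.01, 0.035, 0, 1], [0, 0, 0, 0, 0.03, 0, 1], [0, 0, 0, 0, 0, 0, 1], [0, 0, 0, 0, 0, 0, 1]],
  ],
)

```text
t: 18.2
tcp_pos: [0.4407, -0.2134, 0.2023]
tool_rot: [-0.002, 1.0, -0.0, 0.0]
force: [-0.5, -0.2, 0.9]
finger_gap: 0.998
gripper_force: 0.0
```

Run:
```python
from h import *
s=manip.sense();print(s['tcp_pos'],s['force'],s['finger_gap'],s['t'])
im=manip.snapshot('side');cv2.imwrite('pics/s8.png',cv2.resize(im[130:290,180:380],(750,600),interpolation=cv2.INTER_CUBIC))
```

```text
[ 0.44070287 -0.21344256  0.20229066] [-0.45871544 -0.21675116  0.91021752] 0.9980487638062098 18.2
```

View pics/s8.png

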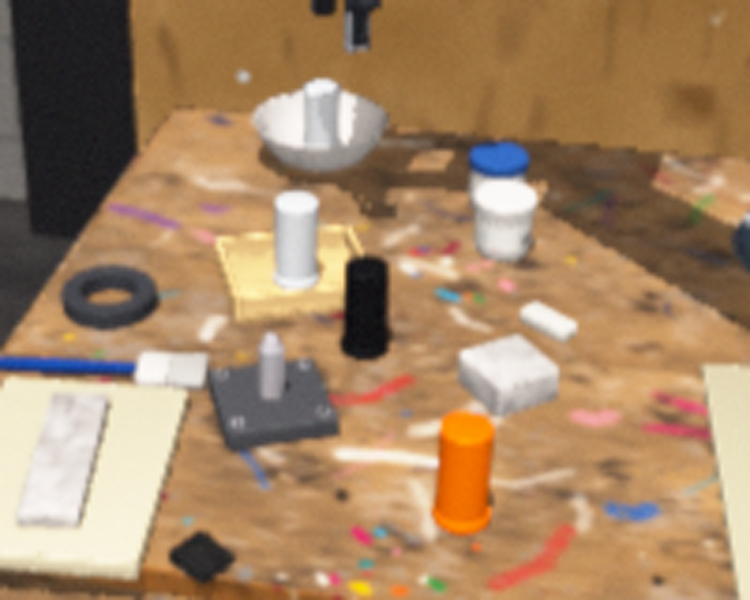

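The good cap stands upright in the tray at (297,240) and the reject stands in the bowl at (322,115). The weight and tape are untouched and the arm is clear.

```bash
python3 -c "from station import manip;print(manip.sign_off())"
```

```text
the job is handed in; nothing more can be done
None
```

Both caps were gauged and sorted: the good one went fully home and stands in the tray, the reject stopped 23 mm short and is in the bowl. The job was handed in after 18 s on the robot's clock.

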